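Clamp the bathroom tray and take out its wedge

TASK

The little tray's sleeve is loose on its post and only the wooden wedge holds the tray up. Swing the cam lever over centre until it is fully closed so that the tray is clamped at its present height, and only then work the wedge out from under the tray without letting the tray sink or spilling what stands on it. Leave the wedge lying flat on the white shelf in front of the tray, wholly clear of it.

Things in the scene. Friction and masses are not known exactly. Their poses are not given: they have to be found in the camera images.
- stand: Fixed chrome post (22 mm thick, top 154 mm above the shelf) on a round foot 84 mm wide, 8 mm high, on the white shelf, whose top is 20 mm above the work surface. Origin: on the post's axis at the shelf's top; z up; its x axis points from the tray's front edge to its back, away from the robot within 0.25 rad of world x. Frame for all 'stand' offsets below.
- tray_front (a point): Middle of the lower front edge of the aluminium tray that slides on the post, at stand x = -55, y = -100 mm. The tray spans stand x -55 to 55, y -220 to 20 mm, 8 mm thick plus an 8 mm lip; its underside starts 19 mm above the shelf. Its sleeve, 33 mm thick, rises along the post to a clamp collar 42 mm wide, top 136 mm above the shelf.
- tray (a joint): Height of the tray in m, growing upward; about 0 at the start, resting on the wedge. Unclamped it would drop to -0.010 with the wedge gone. Tray and load weigh about 0.8 to 1.1 kg.
- lever_pivot (a point): Middle of the lever's upright pivot, at stand x = 0, y = 30 mm, 120 mm above the shelf, carried by the collar between two plates 26 mm wide in x that reach to y = 39 mm (top 136 mm above the shelf).
- lever (a joint): Cam lever's angle in rad: 0 open, 1.9 closed (stops); clockwise from above. In stand x, y it points to (-0.84, 0.54) when open, to +y near 1.0, to (0.78, 0.62) when closed. Below 0.95 it springs back open: about 0.35 N m (5 N at the tip) up to 0.4, fading to none at 0.95; beyond, it springs towards closed; if it stops short, push it home. It clamps only when closed.
- lever_tip (a point): Middle of the steel lever's end paddle, 78 mm from the pivot, 124 mm above the shelf. Paddle 11 mm thick (along the swing), 28 mm long, 22 mm high; the arm from pivot to paddle is 9 mm thick and 14 mm high, its middle 4 mm lower. Its x: across the lever, the way it moves when closing; its y: outward along the lever.
- wedge_center (a point): Middle of the loose plain wooden wedge, 9.5 mm above its flat underside. 130 mm long (x), 30 mm wide (y), height rising evenly from 6 mm at the thin end (+x) to 32 mm at the thick end (-x). It lies flat, square to the tray, thin end 66 mm in under the front edge; the thick end sticks out 64 mm in front, free to be gripped across its width. Once the tray is clamped, pulling takes 3 to 10 N.
- wedge_tip (a point): Middle of the wedge's thin end face, 3 mm above its underside.
- wedge_heel (a point): Middle of the wedge's thick end face, 16 mm above its underside.
- dish: Small white ceramic ring dish, 72 mm wide, 20 mm high, standing on the tray; origin under its middle. It stays upright on the tray.
- jar: Small amber glass jar, 40 mm wide, 55 mm high, standing on the tray; origin under its middle. It stays upright on the tray.
Not all that is in view belongs to the job. What is meant by the part that bears wedge_center is not black, and is the smaller of those in its own colour.

How it is judged:
By the outcome, as a careful person would: the job done as asked, in the order asked, and still so for the second after the job is handed in, with the robot touching nothing.
It also fails if it takes over 53 s, if anything falls off the work surface, if the arm or the gripper's body presses on something with over 40 N, if the wrist force passes 120 N, or if a joint passes its speed limit or range.

ROBOT

A 7-joint arm with a two-finger parallel gripper is mounted at the origin on the work surface. World frame = base frame: x ahead of the robot, y to its left, z up, the work surface at z = 0. Lengths are in m, angles in rad, forces in N, time in s.
With the tool pointing down it reaches from about 0.35 to 0.9 m from the base axis. Payload 8.1 kg.
Tool frame: the origin (TCP) lies on the centre line of the jaws, within the pads' length; the fingertips stand 19 mm ahead of it and the grasp point (between the pads) is the TCP; z points along the fingers, y is the direction in which the jaws open and shut (so a half turn about z gives the same grasp; the last joint's range is limited). The gripper opens to 92 mm and grips with 3 to 60 N. Pads are 19 mm wide; open, the fingers measure 130 mm over their backs; the gripper's body (75 mm by 190 mm) begins 47 mm behind the grasp point.
Start: joints at [1.015, 0.434, 0.025, 1.573, -0.012, 1.134, -0.075], TCP at [0.273, -0.562, 0.246] pointing down, gripper open.
Joint ranges: [-2.62, 2.62], [-0.44, 2.09], [-1.27, 1.32], [0.08, 2.57], [-1.32, 4.46], [0.12, 2], [-2.74, 2.74]. Speed limits (rad/s): [2.22, 2.22, 3.01, 3.01, 3.14, 3.14, 3.14].

INTERFACE

Orientations are given as a rotation vector (axis times angle).
In Python, from cell import monitor, imaging, workorder, outline_of gives the robot as it stands.
- The arm moves only by the tool move_arm, never from a script. Its argument "series" is a list of rows, each a list of 6 numbers: the shift along the world's x, y, z in cm, then the turn, a rotation vector about the world's x, y, z in degrees. A call has 1 to 8 rows; each row shifts and turns the commanded pose from where the row before left it; what a row does not reach is not made up. A row lasts 1/10 s, in which the tool goes at most 50 mm and 8.59 degrees, less where a joint would pass 70% of its speed; a pose out of reach is approached as far as the arm can. A call with a gripper value outside its range is refused whole. "grip" is the opening, from 0 (shut) to 1 (fully open), set as the call begins (left out, the last holds). The fingers move at their own pace and stop on an object; "force" is the grip in N (left out, the last holds). Time passes only in rows, so rows that do not move let the fingers close. It gives the time, the measured TCP pose, the force and the opening at its end, in the units of the state.
- monitor.observe(): the state, without advancing time (a new reading comes with each control period).
- imaging.get_image(name): name is "scene" or "top" or "wrist"; returns a dict with "color" (400x640x3 uint8, red, green, blue), "fx", "fy", "cx", "cy" (pixels), "rvec" (rotation vector, rad) and "tvec" (3), from world to camera coordinates, as OpenCV has them; the wrist camera has in their place "mount" (4x4, takes a point from camera to tool coordinates, whose origin is the TCP and whose axes are the flange's). Camera axes: x right, y down, z forward; pixel columns grow to the right and rows downward; lengths in m; the calibration is good to about 2 mm. A picture is of the moment at which its call begins: read the wrist's pose just before it. There is no depth.
- workorder.sign_off(): hands the job in, once; it reports no verdict.
Trained networks look in the newest picture that a camera, given by its name, has taken for a name from the list of things; names that differ only in an ending like _2 or _b are one class to them, and where a whole thing is asked for, a point or a joint stands for the part that bears it (a point fixed in the world has none). Each returns a list of dicts, best first, with "p" (0 to 1); they miss things now and then, are a little off and sometimes report something else, mostly with a low value. They report only what shows in the picture. A call takes as long as a camera call. They do not tell look-alikes from the thing itself.
- outline_of(camera, thing): "mask" (400x640 bool, what is visible of it) and "rect" ([left, top, width, height] in pixels, round what is visible of it).
The state is a dict: "clock": time; "joints": joint angles; "dq": joint speeds; "joint_efforts": joint torques, N m; "position": TCP position; "ee_rot": TCP orientation; "force": force on the tool from outside, world axes, zero at the start; "ft_torque": the same for the moment, N m; "width": opening from 0.0 (shut) to 1.0 (fully open).
Only numpy, scipy, OpenCV 4.12 (cv2) and the standard library are available. Lean on these libraries where they do the work, as an engineer would, in place of code of your own. Each camera call takes 0.05 s, during which the arm holds its last target. There are 200 camera calls.

## Working session

There is one attempt and no reset: what is moved stays moved. The work goes in short steps, Python scripts to look and compute and a tool call to move; the robot and the scene stay as the last step left them, time stands still between calls to the robot, and variables do not carry over. Pictures are saved under pics/ and viewed, about 8 in all and at most 12, crops included, and the job is handed in when it is done.

Besides the shell and the picture viewer there is one more tool, called by a JSON object that holds its "api" and its "payload", one argument or row to a line. move_arm: Moves the arm, as the interface text tells. Its arguments: {"type":"object","properties":{"series":{"type":"array"},"grip":{"type":"number"},"force":{"type":"number"}},"required":["series"]}

```bash
mkdir -p pics; ls
cat > h.py <<'E'
import numpy as np, cv2
from cell import monitor, imaging, workorder, outline_of
def cam(name):
    s=monitor.observe(); im=imaging.get_image(name)
    K=np.array([[im["fx"],0,im["cx"]],[0,im["fy"],im["cy"]],[0,0,1.]])
    if "mount" in im:
        T=np.eye(4);T[:3,:3]=cv2.Rodrigues(np.array(s["ee_rot"],float))[0];T[:3,3]=s["position"]
        M=np.linalg.inv(T@np.array(im["mount"])); R,t=M[:3,:3],M[:3,3]
    else:
        R=cv2.Rodrigues(np.array(im["rvec"],float))[0];t=np.array(im["tvec"],float).ravel()
    return im["color"],K,R,t
def proj(P,K,R,t):
    p=(np.atleast_2d(P)@R.T+t)@K.T
    return p[:,:2]/p[:,2:]
def ray(uv,z,K,R,t):
    uv=np.atleast_2d(np.array(uv,float)); d=np.c_[uv,np.ones(len(uv))]@np.linalg.inv(K).T@R
    c=-R.T@t
    return c+d*((z-c[2])/d[:,2])[:,None]
def save(n,img): cv2.imwrite("pics/"+n+".png",img[...,::-1])
E
python3 - <<'E'
from h import *
for n in ["scene","top"]:
    c,K,R,t=cam(n); save(n+"0",c); print(n,"campos",-R.T@t)
    for th in ["stand","tray","lever","lever_tip","wedge_center","dish","jar"]:
        print(th,[(round(o["p"],2),o["rect"]) for o in outline_of(n,th)])
print(monitor.observe())
E
```

```text
pics
scene campos [0.94021822 0.25541987 0.97505366]
stand [(0.97, [212.5, 226.0, 136.1, 77.5])]
tray [(0.93, [215.5, 223.6, 132.2, 81.2])]
lever [(0.5, [311.9, 247.8, 37.5, 30.0])]
lever_tip [(0.48, [313.3, 250.3, 37.3, 17.4])]
wedge_center [(0.71, [274.0, 219.6, 18.8, 24.8]), (0.65, [257.6, 89.6, 13.0, 42.5]), (0.6, [432.8, 159.0, 49.9, 57.0])]
dish [(0.8, [240.7, 241.8, 23.9, 28.0])]
jar [(0.87, [266.8, 260.5, 20.8, 23.4])]
top campos [ 0.319206   -0.02920428  1.24054311]
stand [(0.95, [253.2, 113.6, 120.3, 43.4]), (0.55, [304.5, 119.4, 16.1, 17.0])]
tray [(0.63, [254.5, 113.5, 119.0, 43.7]), (0.36, [303.1, 119.3, 19.5, 18.1])]
lever [(0.6, [253.4, 128.6, 22.6, 25.9])]
lever_tip [(0.64, [250.1, 125.2, 26.4, 31.5])]
wedge_center [(0.96, [169.2, 275.1, 59.4, 57.4]), (0.63, [420.3, 279.0, 39.2, 46.4])]
dish [(0.9, [324.4, 119.0, 31.7, 25.4])]
jar []
{'clock': 0.8, 'joints': array([ 1.01541584,  0.43447314,  0.02501088,  1.57323011, -0.0115965 ,
        1.13398185, -0.07510684]), 'dq': array([-0.00033844, -0.00116191,  0.00132855, -0.00072275, -0.00037273,
       -0.0001386 ,  0.00026783]), 'joint_efforts': array([-1.17412761e-03, -6.67603469e+01,  9.83628519e-01, -3.14795351e+01,
       -6.06804597e-02,  3.26309237e-02,  9.38838571e-05]), 'position': array([ 0.27338768, -0.56204024,  0.245747  ]), 'ee_rot': array([ 3.06140930e+00,  7.04999791e-01, -4.05819129e-06]), 'force': array([0.25914489, 0.82851566, 0.24169138]), 'ft_torque': array([-0.00397583,  0.03410687, -0.05135092]), 'width': 0.9987647881788034}
```

View pics/scene0.png

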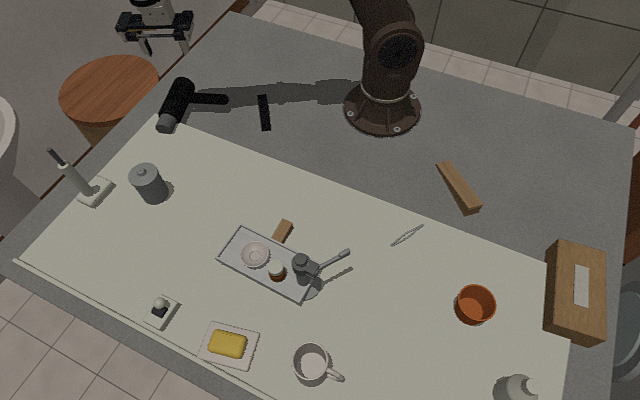

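View pics/top0.png

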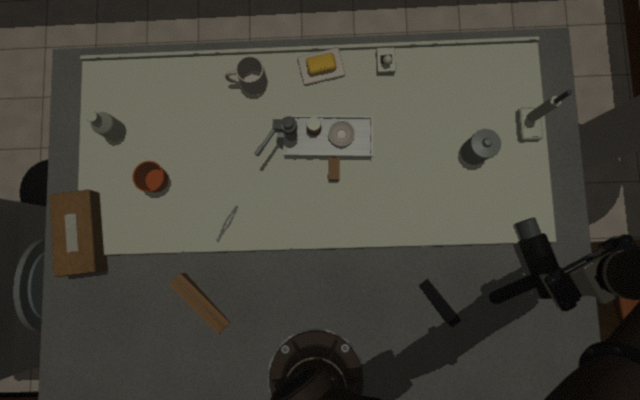

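Wedge candidates are a long wooden one (scene 459,187 / top 199,303), a black bar (scene 264,112 / top 440,302) and a short wooden one under the tray's front edge (scene 283,231 / top 334,169). The last is not black, is the smaller wooden one and sits under the tray, so it fits. Next I'll fit the stand pose and confirm with a crop.

```bash
cat >> h.py <<'E'
from scipy.optimize import least_squares
def S2W(P,q):
    P=np.atleast_2d(np.array(P,float))/1000; c,s=np.cos(q[2]),np.sin(q[2])
    return np.c_[q[0]+c*P[:,0]-s*P[:,1], q[1]+s*P[:,0]+c*P[:,1], P[:,2]+.02]
TR=[[-55,-220,35],[-55,20,35],[55,20,35],[55,-220,35]]
def lev(a): # unit dir of lever in stand frame
    a0=np.arctan2(.54,-.84)-a
    return np.array([np.cos(a0),np.sin(a0)])
def draw(img,q,K,R,t,a=0,sc=1,off=(0,0)):
    L=lev(a); n=np.array([L[1],-L[0]])
    polys=[TR,[[-119,-115,0],[-119,-85,0],[11,-85,6],[11,-115,6]],[[-119,-115,32],[-119,-85,32],[-55,-85,19.2],[-55,-115,19.2]],
     [[11*np.cos(b),11*np.sin(b),154] for b in np.linspace(0,6.28,20)],
     [[*(np.array([0,30])+r*L+w*n),135] for r,w in [(0,0),(64,0),(64,5.5),(92,5.5),(92,-5.5),(64,-5.5),(64,0)]]]
    for p,col in zip(polys,[(255,0,0),(0,255,0),(0,255,0),(0,255,255),(255,0,255)]):
        uv=(proj(S2W(p,q),K,R,t)-off)*sc
        cv2.polylines(img,[np.round(uv).astype(int)],True,col,1)
    return img
E
python3 - <<'E'
from h import *
cams=[]; crops=[]
for n in ["scene","top"]:
    c,K,R,t=cam(n); m=outline_of(n,"tray")[0]["mask"].astype(np.uint8)
    g=cv2.cvtColor(c,cv2.COLOR_RGB2GRAY); cams.append((n,c,K,R,t,m))
n,c,K,R,t,m=cams[1]
# hand-read corners, top: FL(285,157) BL(286,118) BR(371,118) FR(371,157); scene: FR(242,227) FL? back corners (300,302) (217,260)
obs={"scene":{0:(242,227),3:(217,261),2:(302,302)},"top":{0:(371,157),3:(371,118),1:(285,157)}}
def res(q):
    r=[]
    for n,c,K,R,t,m in cams:
        uv=proj(S2W(TR,q),K,R,t)
        for k,v in obs[n].items(): r+=list(uv[k]-v)
    return r
s=least_squares(res,[.7,0,0]); q=s.x; print(q,s.fun.round(1))
for n,c,K,R,t,m in cams:
    u=proj(S2W([[0,-60,40]],q),K,R,t)[0]; w=100; off=np.round(u-[w,60]).astype(int)
    cr=cv2.resize(c[off[1]:off[1]+120,off[0]:off[0]+2*w],None,fx=4,fy=4,interpolation=cv2.INTER_CUBIC)
    if n=="top": cr=np.clip(cr*1.6,0,255).astype(np.uint8)
    crops.append(draw(cr[:300],q,K,R,t,0,4,off))
save("fit0",np.vstack(crops)[:600])
E
```

```text
[ 0.64340755  0.05243458 -0.01958951] [-1.6 -4.2 -1.1 -2.7  0.3 -0.8 -0.3 -2.  -1.3 -2.9 -3.9 -0.5]
```

View pics/fit0.png

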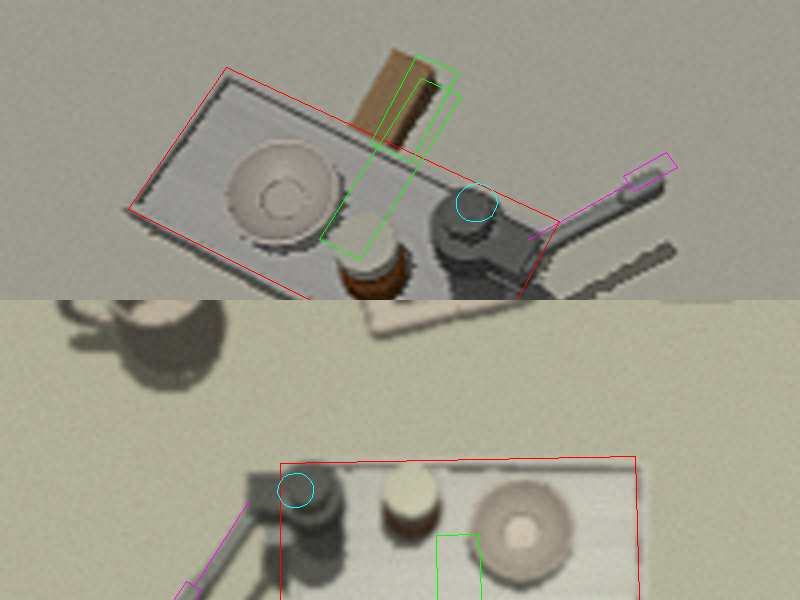

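The crop confirms that the short wooden wedge at scene (283,231) sits under the tray's front edge. The post top and corners are off by a few pixels in my rough fit, so I'll move the wrist camera in for a near view.

{"api": "move_arm", "payload": {
  "series": [
    [1.5,3.5,2.5,0,0,-3],
    [1.5,4.3,1.8,0,0,-3],
    [1.5,4.3,1.5,0,0,-3],
    [1.5,4.3,1.5,0,0,-3],
    [1.5,4.3,1.5,0,0,-3],
    [1.5,4.3,1.5,0,0,-3],
    [1.5,4.3,1.5,0,0,-3],
    [1.5,4.3,1.5,0,0,-3]
  ],
  "grip": 1
}}

```text
clock: 1.8
position: [0.3936, -0.2242, 0.3797]
ee_rot: [3.141, 0.05, 0.001]
force: [0.9, -1.5, -0.3]
width: 1.004
```

{"api": "move_arm", "payload": {
  "series": [
    [1.5,4.3,1.5,0,0,-2],
    [1.5,4.3,1.5,0,0,0],
    [1.5,4.3,0,0,0,0],
    [1.5,3,0,0,0,0],
    [0,0,0,0,0,0],
    [0,0,0,0,0,0]
  ]
}}

```text
clock: 2.4
position: [0.4534, -0.0668, 0.4087]
ee_rot: [3.141, 0.001, -0.0]
force: [0.0, -0.1, 0.4]
width: 1.0
```

Run:
```python
from h import *
s=monitor.observe(); print(s["clock"],s["position"],s["ee_rot"],s["force"])
c,K,R,t=cam("wrist"); print("campos",-R.T@t,"axes",R.round(2).tolist(),K[0,0])
save("w0",c)
for th in ["tray","lever","lever_tip","wedge_center","stand"]:
    print(th,[(round(o["p"],2),o["rect"]) for o in outline_of("wrist",th)])
```

```text
2.4 [ 0.45339393 -0.06680418  0.40867561] [ 3.14128292e+00  7.55363601e-04 -4.74241435e-04] [ 0.03478381 -0.09044763  0.40826527]
campos [ 0.52528543 -0.06864239  0.54656683] axes [[0.0, -1.0, 0.0], [-0.96, -0.0, 0.27], [-0.27, -0.0, -0.96]] 333.42673841666254
tray [(0.78, [140.6, 0.0, 261.3, 70.2]), (0.46, [140.3, 1.0, 257.5, 71.1])]
lever [(0.84, [140.8, 0.4, 43.2, 69.5])]
lever_tip []
wedge_center [(0.92, [305.7, 65.0, 25.1, 45.7])]
stand [(0.97, [137.6, 2.0, 260.7, 72.7]), (0.23, [139.4, 2.5, 50.4, 64.9])]
```

View pics/w0.png

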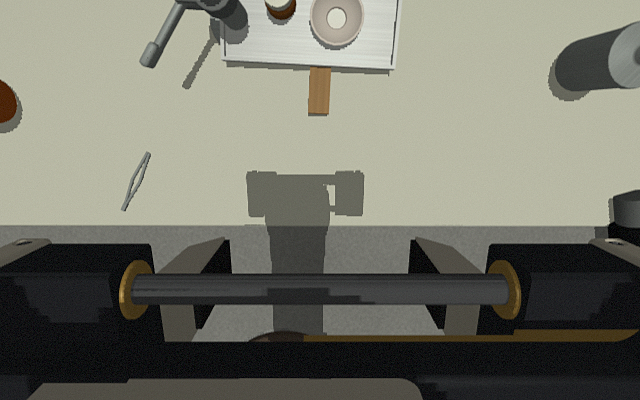

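Wrist view: the tray's front edge runs from (221,64) to (394,71), the wedge heel is at (318,114), and the lever end is at (150,55). I'll move ahead 11 cm to see everything.

{"api": "move_arm", "payload": {
  "series": [
    [4,0.3,0,0,0,0],
    [4,0.3,0,0,0,0],
    [3,0.2,0,0,0,0],
    [0,0,0,0,0,0],
    [0,0,0,0,0,0]
  ]
}}

```text
clock: 3.2
position: [0.5635, -0.0595, 0.408]
ee_rot: [-3.141, 0.003, 0.002]
force: [0.1, 0.0, 0.7]
width: 0.999
```

Run:
```python
from h import *
import pickle
s=monitor.observe(); print(s["position"])
c,K,R,t=cam("wrist"); save("w1",c); pickle.dump((c,K,R,t),open("w1.pkl","wb"))
save("w1c",cv2.resize(c[20:270,100:433],None,fx=2.4,fy=2.4,interpolation=cv2.INTER_CUBIC))
```

```text
[ 0.56346066 -0.05948097  0.40803556]
```

View pics/w1c.png

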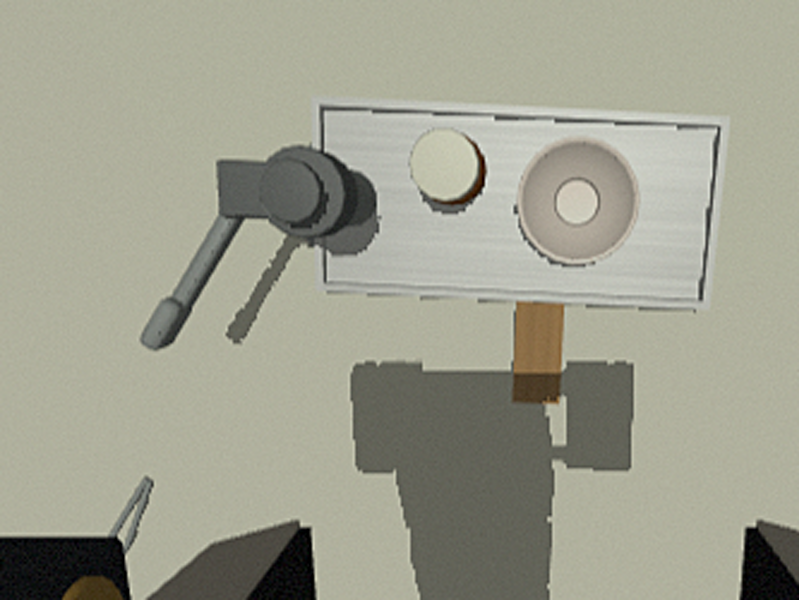

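The crop shows tray lip corners at (317,98), (729,117), (708,307) and (321,291), the post top at (292,192), the wedge heel edge from (513,402) to (559,403), and the lever paddle at about (167,324).

Run:
```python
from h import *
import pickle
c,K,R,t=pickle.load(open("w1.pkl","rb"))
P=[[55,20,35],[55,-220,35],[-55,-220,35],[-55,20,35],[0,0,154],[-119,-85,32],[-119,-115,32]]
uv=np.array([(317,98),(729,117),(708,307),(321,291),(292,192),(513,402),(559,403)])/2.4+[100,20]
f=lambda q:(proj(S2W(P,q),K,R,t)-uv).ravel()
s=least_squares(f,[.64,.05,0],loss="soft_l1"); q=s.x; print(q,f(q).round(1).reshape(-1,2).tolist()); np.save("q.npy",q)
for n in ("tip",):
    w=ray(np.array([[167,324]])/2.4+[100,20],.02+.135,K,R,t)[0]
    d=w[:2]-S2W([[0,30,0]],q)[0,:2]; ca,sa=np.cos(q[2]),np.sin(q[2]); d=[ca*d[0]+sa*d[1],-sa*d[0]+ca*d[1]]
    print("tip",w,np.hypot(*d),"angle",np.arctan2(.54,-.84)-np.arctan2(d[1],d[0]))
for n,p in dict(pivot=[0,30,120],tip0=[*(np.array([0,30])+78*lev(0)),124],tip19=[*(np.array([0,30])+78*lev(1.9)),124],wc=[-54,-100,9.5],heel=[-119,-100,16],tf=[-55,-100,19]).items(): print(n,S2W([p],q)[0].round(4))
cr=cv2.resize(c[20:270,100:433],None,fx=2.4,fy=2.4)
save("w1f",draw(cr,q,K,R,t,0,2.4,(100,20)))
```

```text
[ 0.64686321  0.04134068 -0.03762218] [[-1.2, -0.3], [2.4, -1.3], [3.2, 0.3], [-0.3, 0.9], [1.2, 0.5], [-9.0, -0.2], [-8.4, 0.0]]
tip [0.58661245 0.11365996 0.155     ] 0.07456621546138129 angle -0.005099388114043535
pivot [0.648  0.0713 0.14  ]
tip0 [0.584  0.1159 0.144 ]
tip19 [0.7109 0.1174 0.144 ]
wc [ 0.5891 -0.0566  0.0295]
heel [ 0.5242 -0.0541  0.036 ]
tf [ 0.5881 -0.0565  0.039 ]
```

View pics/w1f.png

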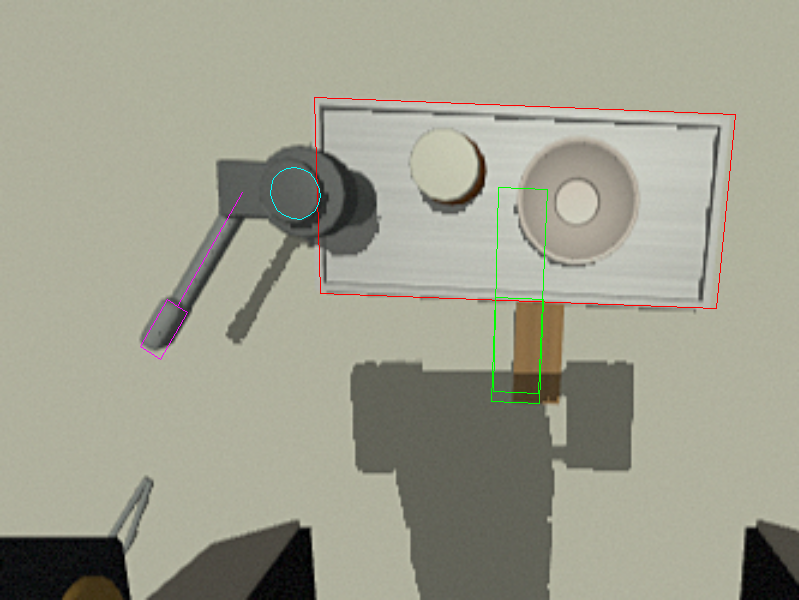

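Run:
```python
from h import *
import pickle
c,K,R,t=pickle.load(open("w1.pkl","rb"))
P=[[55,20,35],[55,-220,35],[-55,-220,35],[-55,20,35],[0,0,154],[*(np.array([0,30])+92*lev(0)),135]]
uv=np.array([(317,98),(729,117),(710,307),(321,291),(292,192),(152,347)])/2.4+[100,20]
f=lambda q:(proj(S2W(P,q),K,R,t)-uv).ravel()
s=least_squares(f,[.64,.05,0],loss="soft_l1"); q=s.x; print(q,f(q).round(1).reshape(-1,2).tolist()); np.save("q.npy",q)
ca,sa=np.cos(q[2]),np.sin(q[2])
h=ray(np.array([[513,402],[559,403],[515,303],[563,303]])/2.4+[100,20],.02+.032,K,R,t); 
h[2:]=ray(np.array([[515,303],[563,303]])/2.4+[100,20],.02+.021,K,R,t)
d=h[:,:2]-q[:2]; print("wedge heel corners, stand mm",(np.c_[ca*d[:,0]+sa*d[:,1],-sa*d[:,0]+ca*d[:,1]]*1000).round(1).tolist()); print(h.round(4).tolist())
L=lambda a,r:[*(np.array([0,30])+r*lev(a)),124]
for a in (0,.5,1,1.4,1.9): print(a,"tip",S2W([L(a,78)],q)[0].round(4))
print("pivot",S2W([[0,30,120]],q)[0].round(4))
print(monitor.observe()["joints"].round(2))
```

```text
[ 0.6475449   0.04180822 -0.04505121] [[-1.3, -1.0], [2.3, -0.6], [1.7, 0.9], [-0.9, 0.3], [0.7, -0.2], [-2.0, 1.3]]
wedge heel corners, stand mm [[-118.8, -100.0], [-118.2, -129.1], [-58.0, -98.7], [-56.6, -128.7]]
[[0.5244, -0.0528, 0.052], [0.5237, -0.0819, 0.052], [0.5852, -0.0542, 0.041], [0.5852, -0.0842, 0.041]]
0 tip [0.5853 0.1169 0.144 ]
0.5 tip [0.6147 0.1419 0.144 ]
1 tip [0.6525 0.1497 0.144 ]
1.4 tip [0.6825 0.1422 0.144 ]
1.9 tip [0.7121 0.1174 0.144 ]
pivot [0.6489 0.0718 0.14  ]
[ 0.23  0.27 -0.3   1.42  0.08  1.46 -1.64]
```

Refit done: post at (0.6475, 0.0418), yaw -0.045 rad. Residuals are 1–2 px, about 3 mm. The wedge is at stand y ≈ -114, with its heel at x ≈ 0.524. Next I'll turn the tool so the jaws straddle the lever paddle.

{"api": "move_arm", "payload": {
  "series": [
    [0.12,1,-0.9,0,0,8],
    [0.12,1,-0.9,0,0,8],
    [0.12,1,-0.9,0,0,8],
    [0.12,1,-0.9,0,0,8],
    [0.12,1,-0.9,0,0,8],
    [0.12,1,-0.9,0,0,8],
    [0.12,1,-0.9,0,0,8],
    [0.12,1,-0.9,0,0,8]
  ]
}}

```text
clock: 4.05
position: [0.5721, 0.0207, 0.3372]
ee_rot: [2.66, 1.669, 0.0]
force: [0.4, 0.3, -0.5]
width: 1.002
```

{"api": "move_arm", "payload": {
  "series": [
    [0.12,1,-0.9,0,0,8],
    [0.12,1,-0.9,0,0,8],
    [0.12,1,-0.9,0,0,8],
    [0.12,1,-0.9,0,0,8],
    [0.12,1,-0.9,0,0,8],
    [0.12,1,-0.9,0,0,8],
    [0.12,1,-0.9,0,0,8],
    [0.12,0.5,-0.5,0,0,8]
  ],
  "grip": 0.4
}}

```text
clock: 4.85
position: [0.5816, 0.096, 0.2688]
ee_rot: [1.37, 2.826, -0.001]
force: [0.1, 0.1, -0.9]
width: 0.408
```

{"api": "move_arm", "payload": {
  "series": [
    [0.12,0.5,-0.5,0,0,8],
    [0.12,0.5,-0.5,0,0,8],
    [0,0,0,0,0,0.7],
    [0,0,0,0,0,0],
    [0,0,0,0,0,0]
  ]
}}

```text
clock: 5.35
position: [0.585, 0.1054, 0.2594]
ee_rot: [0.96, 2.99, -0.0]
force: [-0.6, 0.7, 1.5]
width: 0.396
```

Run:
```python
from h import *
q=np.load("q.npy")
s=monitor.observe(); print(s["clock"],s["position"],s["joints"].round(2))
Rt=cv2.Rodrigues(s["ee_rot"])[0]; print("tool y deg",np.degrees(np.arctan2(Rt[1,1],Rt[0,1])),Rt[:,2].round(3))
c,K,R,t=cam("wrist"); 
tcp=proj([s["position"]],K,R,t)[0]; print("tcp px",tcp)
L=S2W([[*(np.array([0,30])+r*lev(0)),135-0] for r in (64,92)],q); print("pred paddle top px",proj(L,K,R,t))
print([(round(o["p"],2),o["rect"]) for o in outline_of("wrist","lever")+outline_of("wrist","lever_tip")])
im=draw(c.copy(),q,K,R,t,0); save("w2",im)
```

```text
5.35 [0.58495518 0.10535173 0.25935465] [ 0.28  0.5  -0.82  1.58  0.38  1.22  0.34]
tool y deg 54.42103140966616 [ 0.001 -0.001 -1.   ]
tcp px [322.80933307 272.21126019]
pred paddle top px [[334.05415981 217.3598502 ]
 [334.34559245 181.34338229]]
[(0.64, [325.2, 174.1, 17.1, 100.6]), (0.95, [326.2, 175.4, 20.0, 95.6])]
```

View pics/w2.png

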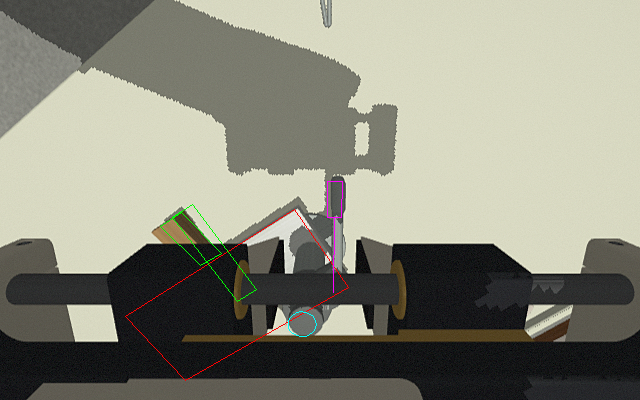

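The paddle shows at (336,197), within a few pixels of the overlay, with the jaws aligned across it. I'll shift 12 mm in y, descend and straddle it.

{"api": "move_arm", "payload": {
  "series": [
    [0,1.2,-1.5,0,0,0],
    [0,0,-2.5,0,0,0],
    [0,0,-2.5,0,0,0],
    [0,0,-2.5,0,0,0],
    [0,0,-1.9,0,0,0],
    [0,0,0,0,0,0],
    [0,0,0,0,0,0]
  ]
}}

```text
clock: 6.2
position: [0.5851, 0.1181, 0.1502]
ee_rot: [-0.955, -2.993, -0.0]
force: [0.1, 0.4, -0.0]
width: 0.401
```

Run:
```python
import numpy as np
from h import S2W,lev
q=np.load("q.npy")
# tcp waypoints at r=78, from lever angle 0 in 10 deg steps, increments cm
a=np.radians(np.arange(0,131,8)); p=np.array([S2W([[*(np.array([0,30])+78*lev(x)),130]],q)[0] for x in a])
for x,y,d in zip(a,p,np.diff(p,axis=0,append=p[-1:])*100): print(round(x,2),y.round(4),d.round(2))
```

```text
0.0 [0.5853 0.1169 0.15  ] [0.69 0.84 0.  ]
0.14 [0.5921 0.1253 0.15  ] [0.8  0.74 0.  ]
0.28 [0.6001 0.1327 0.15  ] [0.89 0.62 0.  ]
0.42 [0.6091 0.1389 0.15  ] [0.97 0.49 0.  ]
0.56 [0.6188 0.1437 0.15  ] [1.03 0.35 0.  ]
0.7 [0.6291 0.1472 0.15  ] [1.07 0.2  0.  ]
0.84 [0.6398 0.1492 0.15  ] [1.09 0.05 0.  ]
0.98 [0.6507 0.1498 0.15  ] [ 1.08 -0.1   0.  ]
1.12 [0.6615 0.1487 0.15  ] [ 1.06 -0.25  0.  ]
1.26 [0.6721 0.1462 0.15  ] [ 1.01 -0.4   0.  ]
1.4 [0.6823 0.1423 0.15  ] [ 0.95 -0.53  0.  ]
1.54 [0.6917 0.137  0.15  ] [ 0.87 -0.66  0.  ]
1.68 [0.7004 0.1304 0.15  ] [ 0.77 -0.77  0.  ]
1.82 [0.708  0.1226 0.15  ] [ 0.65 -0.87  0.  ]
1.95 [0.7145 0.1139 0.15  ] [ 0.52 -0.95  0.  ]
2.09 [0.7198 0.1044 0.15  ] [ 0.38 -1.02  0.  ]
2.23 [0.7236 0.0942 0.15  ] [0. 0. 0.]
```

{"api": "move_arm", "payload": {
  "series": [
    [0,0,0,0,0,0],
    [0,0,0,0,0,0],
    [0,0,0,0,0,0]
  ],
  "grip": 0.2,
  "force": 10
}}

```text
clock: 6.5
position: [0.5854, 0.1181, 0.1506]
ee_rot: [0.954, 2.992, 0.001]
force: [-0.5, -0.2, 0.7]
width: 0.217
```

{"api": "move_arm", "payload": {
  "series": [
    [0.69,0.84,0,0,0,-8],
    [0.8,0.74,0,0,0,-8],
    [0.89,0.62,0,0,0,-8],
    [0.97,0.49,0,0,0,-8],
    [1.03,0.35,0,0,0,-8],
    [1.07,0.2,0,0,0,-8],
    [1.09,0.05,0,0,0,-8],
    [1.08,-0.1,0,0,0,-8]
  ]
}}

```text
clock: 7.3
position: [0.6611, 0.1509, 0.15]
ee_rot: [-2.399, -2.027, -0.0]
force: [-0.5, 0.4, -0.5]
width: 0.201
```

{"api": "move_arm", "payload": {
  "series": [
    [1.06,-0.25,0,0,0,-8],
    [1.01,-0.4,0,0,0,-8],
    [0.95,-0.53,0,0,0,-8],
    [0.87,-0.66,0,0,0,-8],
    [0.77,-0.77,0,0,0,-8],
    [0.65,-0.87,0,0,0,-5],
    [0,0,0,0,0,0],
    [0,0,0,0,0,0]
  ]
}}

```text
clock: 8.1
position: [0.7128, 0.1177, 0.15]
ee_rot: [-2.987, -0.963, 0.002]
force: [-6.4, 4.9, 2.1]
width: 0.208
```

{"api": "move_arm", "payload": {
  "series": [
    [0.15,-0.24,0,0,0,0],
    [0.15,-0.24,0,0,0,0],
    [0,0,0,0,0,0]
  ]
}}

```text
clock: 8.4
position: [0.7132, 0.1173, 0.1498]
ee_rot: [-2.979, -0.967, 0.007]
force: [-13.2, 12.2, 5.4]
width: 0.206
```

{"api": "move_arm", "payload": {
  "series": [
    [0.2,-0.26,0,0,0,0],
    [0.2,-0.26,0,0,0,0],
    [0,0,0,0,0,0],
    [0,0,0,0,0,0]
  ]
}}

```text
clock: 8.8
position: [0.7167, 0.1125, 0.1497]
ee_rot: [-2.979, -0.967, 0.008]
force: [-15.4, 13.5, 4.6]
width: 0.337
```

Run:
```python
from h import *
q=np.load("q.npy")
c,K,R,t=cam("scene"); off=np.array([280,200]); 
cr=cv2.resize(c[200:320,280:440],None,fx=5,fy=5,interpolation=cv2.INTER_CUBIC)
save("s3",cr)
for a in (1.8,1.9): print(a,proj(S2W([[*(np.array([0,30])+r*lev(a)),130] for r in (20,64,92)],q),K,R,t).round(1).tolist())
o=outline_of("scene","lever"); print([(x["p"],x["rect"]) for x in o]); print(monitor.observe()["joints"].round(2))
```

```text
1.8 [[312.9, 275.2], [318.5, 294.5], [322.2, 307.4]]
1.9 [[312.0, 275.5], [315.5, 295.2], [317.8, 308.4]]
[]
[-0.08  0.7  -0.26  1.37  0.18  1.1  -1.3 ]
```

The fingers were forced open by their 10 N grip limit. I'll stiffen the grip in place, which presses the lever harder.

{"api": "move_arm", "payload": {
  "series": [
    [0,0,0,0,0,0],
    [0,0,0,0,0,0],
    [0,0,0,0,0,0]
  ],
  "grip": 0.2,
  "force": 40
}}

```text
clock: 9.2
position: [0.7136, 0.1171, 0.1495]
ee_rot: [-2.972, -0.971, 0.014]
force: [-26.3, 21.4, 9.8]
width: 0.202
```

No further movement under 34 N, so the lever is on its stop. I'll relieve the force, open, rise and look.

{"api": "move_arm", "payload": {
  "series": [
    [-0.3,0.4,0,0,0,0],
    [-0.3,0.4,0,0,0,0],
    [0,0,0,0,0,0],
    [0,0,0,0,0,0]
  ],
  "grip": 0.4
}}

```text
clock: 9.6
position: [0.7158, 0.1122, 0.15]
ee_rot: [2.99, 0.96, 0.001]
force: [-0.0, -0.3, -0.7]
width: 0.402
```

{"api": "move_arm", "payload": {
  "series": [
    [0,0,1.5,0,0,0],
    [0,0,3,0,0,0],
    [0,0,4,0,0,0],
    [-2,-1,4.5,0,0,-3],
    [-3,-3,2,0,0,-8],
    [-3,-3,1,0,0,-8],
    [-1.5,-2,1,0,0,-8],
    [0,0,0,0,0,-8]
  ]
}}

```text
clock: 10.4
position: [0.6197, 0.0182, 0.3235]
ee_rot: [3.14, -0.001, 0.007]
force: [-0.1, 0.6, 0.7]
width: 0.399
```

{"api": "move_arm", "payload": {
  "series": [
    [-1,-1,1.5,0,0,0],
    [-1,-1,1.5,0,0,0],
    [-1,-1,1.5,0,0,0],
    [0,0,0,0,0,0],
    [0,0,0,0,0,0]
  ],
  "grip": 0.8
}}

```text
clock: 10.9
position: [0.5905, -0.0071, 0.3653]
ee_rot: [-3.141, -0.018, -0.002]
force: [0.1, 0.2, -1.0]
width: 0.773
```

Run:
```python
from h import *
q=np.load("q.npy")
s=monitor.observe(); print(s["clock"],s["position"],s["joints"].round(2),s["force"])
Rt=cv2.Rodrigues(s["ee_rot"])[0]; print("tool x deg",np.degrees(np.arctan2(Rt[1,0],Rt[0,0])),Rt[:,2].round(3))
c,K,R,t=cam("wrist"); 
u=draw(c.copy(),q,K,R,t,1.9); save("w4",u)
```

```text
10.9 [ 0.59050513 -0.00709709  0.3652521 ] [ 0.02  0.31 -0.14  1.46  0.04  1.37 -1.68] [ 0.06778332  0.18540174 -1.04825773]
tool x deg 0.6728870134187614 [ 0.001  0.    -1.   ]
```

View pics/w4.png

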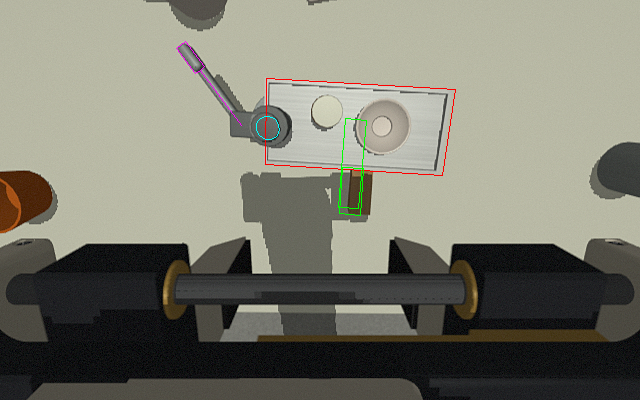

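The lever overlay at 1.9 rad lies on the real lever at (190,55), so it is fully closed, and jar and dish stand as before. Next I'll check the wedge position against this view and approach it.

{"api": "move_arm", "payload": {
  "series": [
    [-1,-1.2,-3,0,0,-3.3],
    [-1.2,-1.4,-4,0,0,0],
    [-1.2,-1.5,-4,0,0,0],
    [-1.2,-1.5,-4,0,0,0],
    [-0.5,-0.5,-3,0,0,0],
    [0,0,0,0,0,0],
    [0,0,0,0,0,0]
  ]
}}

```text
clock: 11.65
position: [0.5398, -0.0671, 0.1845]
ee_rot: [-3.14, 0.071, 0.002]
force: [0.3, 1.1, 1.0]
width: 0.801
```

Run:
```python
from h import *
q=np.load("q.npy"); ca,sa=np.cos(q[2]),np.sin(q[2])
s=monitor.observe(); print(s["clock"],s["position"],np.degrees(2*np.arctan2(s["ee_rot"][1],s["ee_rot"][0])))
c,K,R,t=cam("wrist"); hsv=cv2.cvtColor(c,cv2.COLOR_RGB2HSV)
o=outline_of("wrist","wedge_center"); print([(x["p"],x["rect"]) for x in o])
pt=[]
u=c.copy()
if o:
    cn,_=cv2.findContours(o[0]["mask"].astype(np.uint8),0,1); cn=max(cn,key=cv2.contourArea); b=cv2.boxPoints(cv2.minAreaRect(cn)); print(b)
    for z in (.05,.045): print(z,ray(b,z,K,R,t).round(4).tolist())
    cv2.drawContours(u,[cn],-1,(255,0,0),1)
print("tcp px",proj([s["position"]],K,R,t))
save("w5",u)
```

```text
11.65 [ 0.5397537  -0.06709105  0.18453873] 357.4004387850454
[]
tcp px [[315.12602957 275.55015835]]
```

View pics/w5.png

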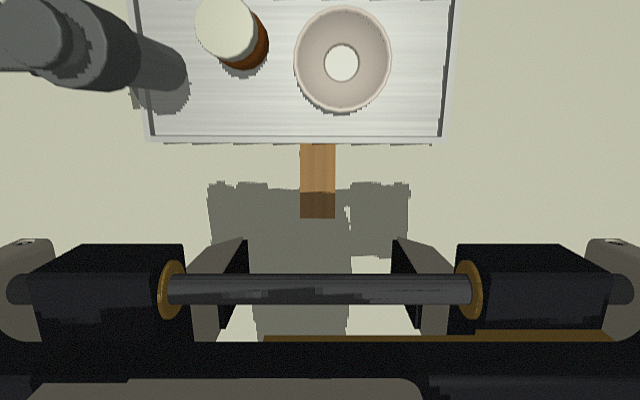

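The wedge heel at (300–335, 218) is centred between the jaws and square to them. I'll descend in two stages and grip.

{"api": "move_arm", "payload": {
  "series": [
    [0.3,-0.1,-3,0,0,0],
    [0,0,-3,0,0,0],
    [0,0,-3,0,0,0],
    [0,0,-2.5,0,0,0],
    [0,0,-1.6,0,0,0],
    [0,0,-1,0,0,0],
    [0,0,0,0,0,0],
    [0,0,0,0,0,0]
  ]
}}

```text
clock: 12.55
position: [0.5435, -0.0686, 0.0446]
ee_rot: [-3.141, 0.072, -0.003]
force: [0.3, 0.2, 1.2]
width: 0.798
```

{"api": "move_arm", "payload": {
  "series": [
    [0,0,0,0,0,0],
    [0,0,0,0,0,0],
    [0,0,0,0,0,0],
    [0,0,0,0,0,0],
    [0,0,0,0,0,0]
  ],
  "grip": 0.1,
  "force": 30
}}

```text
clock: 13.05
position: [0.5425, -0.0689, 0.0437]
ee_rot: [3.141, -0.073, 0.0]
force: [-0.2, 0.4, 0.2]
width: 0.421
```

{"api": "move_arm", "payload": {
  "series": [
    [0,0,0,0,0,0],
    [0,0,0,0,0,0],
    [0,0,0,0,0,0]
  ]
}}

```text
clock: 13.35
position: [0.5423, -0.0683, 0.0436]
ee_rot: [-3.14, 0.072, 0.0]
force: [-1.4, 2.1, 3.3]
width: 0.322
```

Width is 0.322 × 92 ≈ 30 mm, so the wedge is held. I'll pull slowly along the stand's −x.

{"api": "move_arm", "payload": {
  "series": [
    [-0.4,0.02,0,0,0,0],
    [-0.4,0.02,0,0,0,0],
    [-0.4,0.02,0,0,0,0],
    [-0.4,0.02,0,0,0,0],
    [-0.4,0.02,0,0,0,0],
    [0,0,0,0,0,0]
  ]
}}

```text
clock: 13.95
position: [0.5216, -0.068, 0.0436]
ee_rot: [3.141, -0.073, -0.001]
force: [-1.8, -0.2, 5.3]
width: 0.325
```

Run:
```python
from h import *
s=monitor.observe(); print(s["position"],s["force"],s["width"])
a=cv2.imread("pics/scene0.png")[...,::-1].astype(int); c,K,R,t=cam("scene"); q=np.load("q.npy")
# tray height via back-right corner region: phase shift between start and now (dish/tray right part)
x,y,w,h=215,235,60,50
g=lambda i:cv2.cvtColor(i.astype(np.uint8),cv2.COLOR_RGB2GRAY).astype(np.float32)
print("shift px",cv2.phaseCorrelate(g(a)[y:y+h,x:x+w],g(c)[y:y+h,x:x+w],cv2.createHanningWindow((w,h),5)))
p=proj(S2W([[0,-180,35],[0,-180,25]],q),K,R,t); print("10mm drop =",p[1]-p[0])
```

```text
[ 0.52157828 -0.06804574  0.043594  ] [-1.79808848 -0.17928516  5.30466085] 0.3253520195645185
shift px ((0.055740889386264314, -0.041940259813635805), 0.9589299112955729)
10mm drop = [0.7587544  1.72913033]
```

The tray has not moved, and the force is low. I'll keep pulling.

{"api": "move_arm", "payload": {
  "series": [
    [-0.8,0.04,0,0,0,0],
    [-1.2,0.05,0,0,0,0],
    [-1.5,0.07,0,0,0,0],
    [-1.5,0.07,0,0,0,0],
    [-1.5,0.07,0,0,0,0],
    [-1.2,0.05,0,0,0,0],
    [-0.8,0.04,0,0,0,0],
    [0,0,0,0,0,0]
  ]
}}

```text
clock: 14.8
position: [0.4354, -0.064, 0.0435]
ee_rot: [3.141, -0.073, -0.003]
force: [-3.6, 0.4, 7.1]
width: 0.329
```

{"api": "move_arm", "payload": {
  "series": [
    [0,0,0,0,0,0],
    [0,0,0,0,0,0],
    [0,0,0,0,0,0],
    [0,0,0,0,0,0]
  ],
  "grip": 0.6
}}

```text
clock: 15.2
position: [0.4375, -0.064, 0.0434]
ee_rot: [3.141, -0.073, -0.0]
force: [0.1, 0.7, 0.4]
width: 0.59
```

Run:
```python
from h import *
s=monitor.observe(); print(s["position"],s["force"],s["width"])
a=cv2.imread("pics/scene0.png")[...,::-1].astype(int); c,K,R,t=cam("scene"); q=np.load("q.npy")
x,y,w,h=215,235,60,50
g=lambda i:cv2.cvtColor(i.astype(np.uint8),cv2.COLOR_RGB2GRAY).astype(np.float32)
print("shift px",cv2.phaseCorrelate(g(a)[y:y+h,x:x+w],g(c)[y:y+h,x:x+w],cv2.createHanningWindow((w,h),5)))
```

```text
[ 0.43745765 -0.06400293  0.04338445] [0.05957262 0.74952991 0.43220997] 0.5901028054213463
shift px ((0.1481273835082959, -0.03678742241008237), 0.9576213699976603)
```

{"api": "move_arm", "payload": {
  "series": [
    [0,0,2,0,0,0],
    [0,0,4,0,0,0],
    [0,0,4.5,0,0,0],
    [0,0,4.5,0,0,0],
    [0,0,4.5,0,0,0],
    [0,0,4.5,0,0,0],
    [0,0,0,0,0,0],
    [0,0,0,0,0,0]
  ]
}}

```text
clock: 16.05
position: [0.4378, -0.064, 0.2843]
ee_rot: [3.14, -0.073, 0.003]
force: [-1.0, -0.0, -1.3]
width: 0.598
```

Run:
```python
from h import *
q=np.load("q.npy")
s=monitor.observe(); print(s["clock"],s["position"],s["force"])
c,K,R,t=cam("wrist"); print([(x["p"],x["rect"]) for x in outline_of("wrist","wedge_center")])
c2,K2,R2,t2=cam("scene"); o=outline_of("scene","wedge_center"); print([(x["p"],x["rect"]) for x in o])
save("end",np.vstack([cv2.resize(c[:250],(640,250)),cv2.resize(c2[180:320,180:440],None,fx=2.46,fy=2.46,interpolation=cv2.INTER_CUBIC)[:345,:640]]))
```

```text
16.05 [ 0.43777132 -0.06403361  0.28426121] [-0.97170603 -0.01642605 -1.25235266]
[(0.88, [301.2, 75.8, 31.9, 119.8]), (0.6, [71.6, 316.2, 6.4, 24.7]), (0.27, [177.8, 3.2, 242.0, 34.1])]
[(0.69, [434.5, 160.2, 47.7, 54.9]), (0.64, [279.8, 187.3, 31.6, 49.5]), (0.23, [216.9, 222.6, 103.2, 90.2])]
```

View pics/end.png

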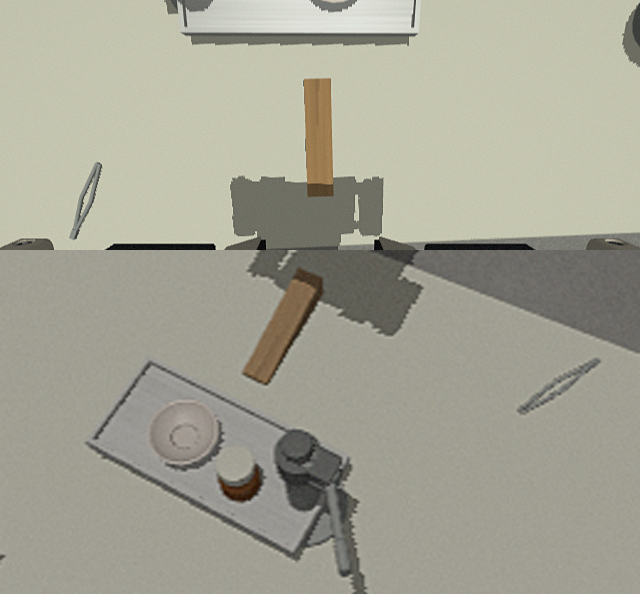

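The wedge lies flat on the shelf, well clear of the tray's front edge (wrist rows 78–195; tray edge at row 35). The lever is closed, jar and dish stand, and the tray is level. Handing in.

```bash
python3 -c "
from cell import workorder; print(workorder.sign_off())"
```

```text
the job is handed in; nothing more can be done
None
```

I closed the lever fully, pulled the wedge out, and handed the job in at about 16 s of robot time. The report back gave no verdict.

**Lever:** I straddled the paddle and swung it over centre to its stop. It did not move under a further push of about 35 N. My force and position estimate put it at about 1.86 rad, against a stop of 1.9. A wrist picture with the 1.9 rad outline drawn on it matched the lever, so I take the difference as my pose fit error of about 3 mm.

**Wedge:** I then gripped it across its width (about 30 mm), drew it out 105 mm along the shelf and released it. The last pictures show it lying flat on the shelf, roughly 4 cm clear of the tray's front edge.

**Tray:** Its picture shifted by no more than 0.15 px between the start and after the wedge was out. A 10 mm drop would show as nearly 2 px, so the tray has not sunk measurably. Jar and dish are still upright, and the arm is raised and touching nothing.

**Checks that failed or disagreed:**
- My first pose fit wrongly assumed the wedge sat at stand y = -100; it measured about -114.
- The outline network missed the wedge in one near view and the lever in one scene view, so I used the picture (wedge) and the push force and position (lever) instead.
- At a 10 N grip limit the fingers were forced open against the lever, so I repeated the push with a firmer grip.

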